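# Turn the panel lamp onto the suitcase handle

### The job

The little panel lamp on the conservation bench is upright and pointing the wrong way. Swivel it so that its white light face points squarely towards the detached leather suitcase handle (the bowed grip with a brass foot at each end, not the square corner cap or the lock plate), and tilt the panel forward, light face down, to 35 degrees from upright. Leave the handle where it lies and let go of the lamp.

Things in the scene. Friction and masses are not known exactly. Their poses are not given: they have to be found in the camera images.
- lamp_hinge (a point): Point of the panel lamp on its upright swivel axis, at the height of its level tilt hinge, 62 mm above the bench; turns with the swivel, not with the tilt. z is up, y runs along the tilt hinge, -x is the level direction in which the white light face looks. The lamp: round dark steel foot (120 mm across, fixed to the bench), short column, flat black panel, white in front, grey fins behind.
- lamp_swivel (a joint): Swivel of the lamp about its upright axis, rad, growing counter-clockwise seen from above, range -2 to 2 (zero is relative to the foot, which may stand turned on the bench). Stiff by friction, about 0.1 N m; stays where left. Nothing else within 0.25 m of the lamp is taller than 80 mm.
- lamp_tilt (a joint): Tilt of the panel, rad: 0 = upright, positive = top edge leaning forward to the light face's side (-x of lamp_hinge); range -0.3 to 1.2. Stiff by friction (0.3 N m), stays where left. Panel 150 mm wide (y), 16 mm thick, in line with the hinge, reaching from 10 to 130 mm from it: top edge 192 mm above the bench when upright. The bare top edge can be pinched across its thickness or pushed.
- handle_center (a point): Middle of the suitcase handle, 11 mm above the bench: a dark leather bow 22 mm thick, 160 mm long (its y axis), 63 mm wide, a brass foot at each end, lying loose and flat about 0.2 m from the swivel axis, ahead of the lamp to its left or right. On the other side lies a dark square corner cap (55 mm); between them, about straight ahead of the lamp, a brass lock plate (60 x 44 mm).
Not all that is in view belongs to the job. Leave any green or pink look-alike of the part that bears lamp_hinge alone.

How it is judged (in metres and radians):
At the end, for the whole second after the job is handed in: The light face looks towards the handle: the handle's middle lies ahead of it, within 40 mm sideways of the lamp's centre line (about 11 degrees). The panel leans forward 35 degrees from upright, within 10 degrees. The lamp is at rest and the handle within 20 mm of where it lay (y of handle_center in the frame of lamp_hinge between -0.04 and 0.04 m and x of handle_center in the frame of lamp_hinge below -0.05 m and value of joint lamp_tilt between 0.436 and 0.785 rad and velocity of joint lamp_tilt between -0.05 and 0.05 rad/s and velocity of joint lamp_swivel between -0.05 and 0.05 rad/s and distance of handle_center from where it was at the start of the episode below 0.02 m); the robot touches nothing.
It fails at once if the suitcase handle is pushed more than 20 mm from where it lay (distance of handle_center from where it was at the start of the episode above 0.02 m).
It also fails if it takes over 35 s, if anything falls off the work surface, if the arm or the gripper's body presses on something with over 40 N, if the wrist force passes 120 N, or if a joint passes its speed limit or range.

### The arm

A 7-joint arm with a two-finger parallel gripper is mounted at the origin on the work surface. World frame = base frame: x ahead of the robot, y to its left, z up, the work surface at z = 0. Lengths are in m, angles in degrees, forces in N, time in s.
With the tool pointing down it reaches from about 0.4 to 0.925 m from the base axis. Payload 5.6 kg.
Tool frame: the origin (TCP) lies on the front face of the gripper's body, between the roots of the fingers; the fingertips stand 73 mm ahead of it and the grasp point (between the pads) lies 54 mm ahead of it; z points along the fingers, y is the line along which they close (so a half turn about z gives the same grasp; the last joint's range is limited). The gripper opens to 85 mm and grips with 20 to 120 N. Pads are 22 mm wide; open, the fingers measure 114 mm over their backs; the gripper's body (76 mm by 85 mm) begins 54 mm behind the grasp point. The pads swing forward as they close: fully open they stand 13 mm farther back than shut.
Start: joints at [67.494, 26.786, -0.665, 91.828, 0.344, 61.387, -3.226], TCP at [0.223, -0.611, 0.304] pointing down, gripper open.
Joint ranges: [-144.91, 144.91], [-17.63, 115.5], [-89.93, 88.59], [15.96, 139.68], [-74.01, 254.01], [8.47, 105.57], [-167.45, 167.45]. Speed limits (degrees/s): [147.25, 147.25, 180, 180, 180, 180, 180].

### API

Orientations are given as [roll, pitch, yaw] about the fixed x, y, z axes, in that order (R = Rz(yaw) Ry(pitch) Rx(roll)).
In Python, from cell import arm, eyes gives the robot as it stands.
- The arm moves only by the tool servo_tool, never from a script. Its argument "steps" is a list of rows, each an object of numbers: "x", "y", "z": the shift along the tool's x, y, z in units of 40 mm (1.0 is 40 mm); "rx", "ry", "rz": the turn, a rotation vector about the tool's x, y, z in units of 5 degrees (1.0 is 5 degrees). In form: [{"x": .., "y": .., "z": .., "rx": .., "ry": .., "rz": ..}, ...]. A call has 1 to 20 rows; each row shifts and turns the commanded pose from where the row before left it, along the tool's axes as they then stand; what a row does not reach is not made up. A row lasts 1/12 s, in which the tool goes at most 41.7 mm and 7.16 degrees, less where a joint would pass 70% of its speed; a pose out of reach is approached as far as the arm can. A call is refused whole if a number of a shift passes 1 or a number of a turn 1, either way. A call with a gripper value outside its range is refused whole. "claw" is the closure in counts, from 0 (fully open) to 255 (shut), set as the call begins (left out, the last holds). The fingers move at their own pace and stop on an object; "grip_force" is the grip in N (left out, the last holds). Time passes only in rows, so rows that do not move let the fingers close. It gives the time, the measured TCP pose, the force, the opening and the grip force at its end, in the units of the state.
- arm.state(): the state, without advancing time (a new reading comes with each control period).
- eyes.camera(name): name is "side" or "top" or "wrist"; returns a dict with "img" (480x640x3 uint8, red, green, blue), "range_z" (480x640 float32, m along the optical axis (not along the pixel's ray), 0 where there is no reading), "K" (3x3 intrinsics, pixels), "pose" (4x4, takes a point from camera to world coordinates). Camera axes: x right, y down, z forward; pixel columns grow to the right and rows downward; lengths in m; the calibration is good to about 2 mm. The wrist camera is an equidistant fisheye: a pixel r from the principal point sees the ray r / f radians off the axis. A picture is of the moment at which its call begins.
- arm.job_done(): hands the job in; it is judged then, once.
Trained networks look in a picture, given as the dict that the camera call returned (one of the last four; its "shot" number tells which), for a name from the list of things; names that differ only in an ending like _2 or _b are one class to them, and where a whole thing is asked for, a point or a joint stands for the part that bears it (a point fixed in the world has none). Each returns a list of dicts, best first, with "conf" (0 to 1); they miss things now and then, are a little off and sometimes report something else, mostly with a low value. They report only what shows in the picture. A call takes as long as a camera call. They do not tell look-alikes from the thing itself.
- eyes.masks_of(query, picture): "pixels" (480x640 bool, what is visible of it).
- eyes.place_of(query, picture): "xyz" ([x, y, z] in m, in world coordinates, good to about 4 mm: a listed point, or the origin of a listed thing).
The state is a dict: "t": time; "joints": joint angles; "qd": joint speeds; "joint_torque": joint torques, N m; "eef_pos": TCP position; "orientation": TCP orientation; "ft_force": force on the tool from outside, world axes, zero at the start; "torque": the same for the moment, N m; "width": finger opening in m; "gripper_force": force on a finger pad.
Only numpy, scipy, OpenCV 4.12 (cv2) and the standard library are available. Lean on these libraries where they do the work, as an engineer would, in place of code of your own. Each camera call takes 0.05 s, during which the arm holds its last target. There are 200 camera calls.

## Working session

There is one attempt and no reset: what is moved stays moved. The work goes in short steps, Python scripts to look and compute and a tool call to move; the robot and the scene stay as the last step left them, time stands still between calls to the robot, and variables do not carry over. Pictures are saved under pics/ and viewed, at most 10 in all, crops included, and the job is handed in when it is done.

Besides the shell and the picture viewer there is one more tool, called after "Request:" as name([rows], argument=value, ...), one row to a line, values as JSON. servo_tool: Moves the arm, as the interface text tells. Its arguments: {"type":"object","properties":{"steps":{"type":"array"},"claw":{"type":"number"},"grip_force":{"type":"number"}},"required":["steps"]}

```bash
mkdir -p pics; cat > h.py <<'E'
import numpy as np, cv2
from cell import arm, eyes
def save(c,n): cv2.imwrite(f'pics/{n}.png',c['img'][:,:,::-1])
def cloud(c):
    v,u=np.mgrid[0:480,0:640]; z=c['range_z']; K=c['K']
    P=np.stack([(u-K[0,2])/K[0,0]*z,(v-K[1,2])/K[1,1]*z,z],-1)
    return P@c['pose'][:3,:3].T+c['pose'][:3,3]
E
python3 - <<'E'
from h import *
ims=[]
for n in ['top','side']:
    c=eyes.camera(n); ims.append(c['img']); print(n,c['pose'].round(3).tolist(),c['K'][0,0])
    P=cloud(c)
    for q in ['lamp_hinge','handle_center']:
        for r in eyes.place_of(q,c)[:4]: print(q,r['conf'],np.round(r['xyz'],3))
        for m in eyes.masks_of(q,c)[:4]:
            b=m['pixels']&(c['range_z']>0); ys,xs=np.where(b); 
            if len(xs): print('  mask',m['conf'],len(xs),xs.min(),xs.max(),ys.min(),ys.max(),np.median(P[b],0).round(3), P[b].max(0).round(3),P[b].min(0).round(3))
    np.savez(f'{n}.npz',P=P,img=c['img'])
cv2.imwrite('pics/a.png',cv2.resize(np.vstack(ims),None,fx=.62,fy=.62,interpolation=3)[:,:,::-1])
print(arm.state())
E
```

```text
top [[0.184, -0.957, 0.225, 0.404], [-0.983, -0.179, 0.046, -0.075], [-0.004, -0.23, -0.973, 0.717], [0.0, 0.0, 0.0, 1.0]] 468.9912164056208
lamp_hinge 0.97 [ 0.515 -0.268  0.06 ]
lamp_hinge 0.88 [0.641 0.062 0.056]
lamp_hinge 0.86 [ 0.659 -0.132  0.062]
  mask 0.97 5076 423 574 255 322 [ 0.506 -0.268  0.172] [ 0.58  -0.196  0.196] [ 0.488 -0.411 -0.002]
  mask 0.88 5267 337 463 129 192 [ 0.653 -0.128  0.16 ] [ 0.689 -0.055  0.196] [ 0.628 -0.201  0.019]
  mask 0.69 4941 189 308 110 189 [0.631 0.056 0.162] [0.749 0.209 0.195] [ 0.615 -0.016 -0.003]
handle_center 0.81 [0.503 0.194 0.008]
  mask 0.85 2012 103 208 233 288 [0.496 0.191 0.019] [0.53  0.282 0.025] [ 0.458  0.114 -0.003]
side [[-0.941, -0.222, 0.254, 0.314], [-0.337, 0.607, -0.72, 0.572], [0.006, -0.763, -0.646, 0.644], [0.0, 0.0, 0.0, 1.0]] 554.6775304353808
lamp_hinge 0.93 [ 0.514 -0.273  0.066]
lamp_hinge 0.91 [ 0.66  -0.129  0.061]
lamp_hinge 0.55 [0.643 0.059 0.065]
  mask 0.85 3049 360 409 96 191 [ 0.507 -0.251  0.139] [ 0.624 -0.194  0.194] [ 0.487 -0.679 -0.003]
  mask 0.7 1704 264 285 116 225 [ 0.642 -0.092  0.159]
[... 273 characters left out ...]
001]
{'t': 0.5, 'joints': array([67.49260922, 26.78875172, -0.66621   , 91.83154159,  0.34324067,
       61.38736129, -3.22551302]), 'qd': array([-0.04057157,  0.00157946, -0.0378024 , -0.01598263,  0.09422214,
        0.01209172,  0.0058784 ]), 'joint_torque': array([-5.20211743e-04, -5.31766856e+01,  2.13450909e-02, -2.51402611e+01,
        1.15336481e-02,  2.01711351e-03,  2.21062652e-05]), 'eef_pos': array([ 0.22274646, -0.61061177,  0.30383063]), 'orientation': array([-1.79994401e+02,  1.36675893e-03,  2.00409961e+01]), 'ft_force': array([ 0.01741111, -0.81648712, -0.10639465]), 'torque': array([ 0.02902829,  0.02286872, -0.0482445 ]), 'gripper_force': 0.0, 'width': 0.08535456072795339}
```

View pics/a.png

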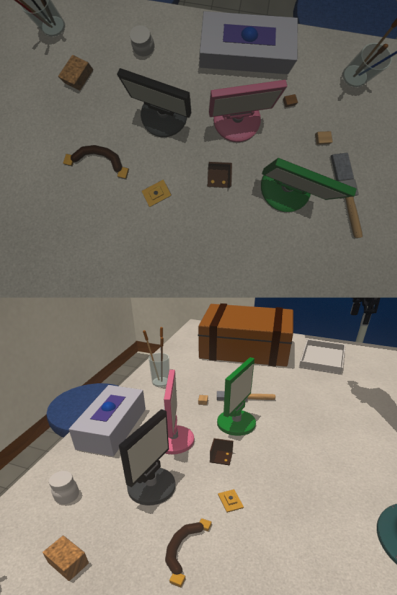

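```bash
python3 - <<'E'
from h import *
for n in ['top','side']:
    d=np.load(n+'.npz'); P=d['P']; im=d['img'].astype(int)
    b=(P[...,2]>.1)&(P[...,2]<.21)&(np.hypot(P[...,0]-.642,P[...,1]-.06)<.085)
    q=P[b]; 
    t=q[q[:,2]>.183]; print(n,len(q),len(t))
    for nm,s in (('all',q),('top',t)):
        m=np.median(s[:,:2],0); w,v=np.linalg.eigh(np.cov(s[:,:2].T)); e=v[:,1]*np.sign(v[1,1])
        pr=(s[:,:2]-m)@e; pn=(s[:,:2]-m)@v[:,0]
        print(nm,m.round(4),'dir',np.degrees(np.arctan2(e[1],e[0])).round(1),'ends',np.percentile(pr,[1,99]).round(3),'thick',np.percentile(pn,[2,98]).round(3),'mid',(m+e*np.percentile(pr,[1,99]).mean()).round(4), s[:,2].max())
im=np.load('side.npz')['img'][150:480,120:420]; i2=np.load('top.npz')['img'][80:330,60:360]
im=cv2.resize(im,(400,440)); i2=cv2.resize(i2,(400,333)); i2=np.vstack([i2,np.zeros((107,400,3),np.uint8)])
cv2.imwrite('pics/b.png',np.hstack([im,i2])[:,:,::-1])
E
```

```text
top 4088 1749
all [0.6306 0.0554] dir 80.4 ends [-0.071  0.077] thick [-0.011  0.004] mid [0.6311 0.0584] 0.19542418396259031
top [0.6343 0.0571] dir 80.2 ends [-0.072  0.074] thick [-0.009  0.007] mid [0.6345 0.0581] 0.19542418396259031
side 4820 1194
all [0.6327 0.0752] dir 79.0 ends [-0.087  0.06 ] thick [-0.012  0.003] mid [0.6302 0.0624] 0.19452228921326264
top [0.6353 0.0697] dir 79.9 ends [-0.082  0.065] thick [-0.01   0.006] mid [0.6338 0.0612] 0.19452228921326264
```

View pics/b.png

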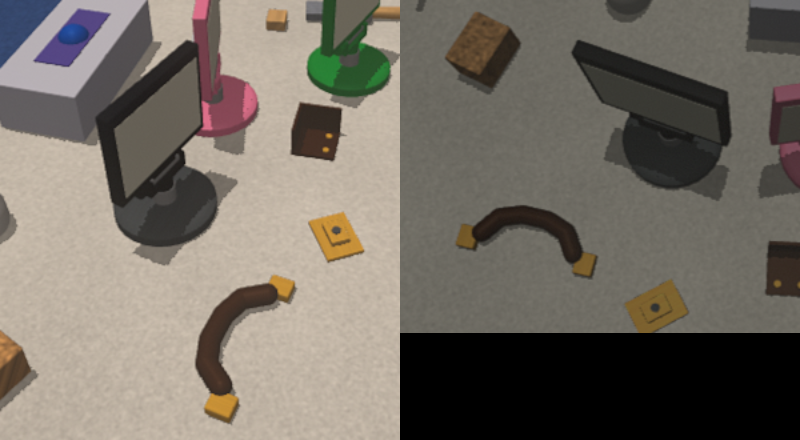

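Candidates: black lamp (top px 190–308, 110–189), pink (337–463, 129–192) and green (423–574, 255–322). The black one is the plain lamp, so that is the one to turn. The target is the dark bow with two brass feet (top px 103–208, 233–288), confirmed in the crop. The square cap and lock plate are clearly different things. The lamp's top edge is at z≈0.194 and it faces azimuth 170°; it needs to face about 135°.

Request:
servo_tool([
  {"x": 0.644,"y": -0.51},
  {"x": 0.644,"y": -0.51},
  {"x": 0.644,"y": -0.51},
  {"x": 0.644,"y": -0.51},
  {"x": 0.644,"y": -0.51},
  {"x": 0.644,"y": -0.51},
  {"x": 0.644,"y": -0.51},
  {"x": 0.644,"y": -0.51},
  {"x": 0.644,"y": -0.51},
  {"x": 0.644,"y": -0.51},
  {"x": 0.644,"y": -0.51},
  {"x": 0.644,"y": -0.51},
  {"x": 0.644,"y": -0.51},
  {"x": 0.644,"y": -0.51},
  {"x": 0.644,"y": -0.51},
  {"x": 0.644,"y": -0.51},
  {"x": 0.644,"y": -0.51},
  {"x": 0.644,"y": -0.51},
  {"x": 0.644,"y": -0.51},
  {"x": 0.644,"y": -0.51},
], claw=0)

```text
invalid input
```

Request:
servo_tool([
  {"x": 0.644,"y": -0.51},
  {"x": 0.644,"y": -0.51},
  {"x": 0.644,"y": -0.51},
  {"x": 0.644,"y": -0.51},
  {"rz": -1},
  {"rz": -1},
  {"rz": -1},
  {"rz": -1},
  {"rz": -1},
  {"rz": -1},
  {"rz": -1},
  {"rz": -1},
  {"rz": -1},
  {"rz": -1},
  {"rz": -1},
  {"rz": -1},
  {},
  {},
])

```text
invalid input
```

```bash
python3 - <<'E'
from h import *
s=arm.state(); print(s['t'],s['eef_pos'],s['orientation'],s['joints'])
c=eyes.camera('wrist'); save(c,'w1'); print(c['pose'].round(3).tolist(),c['K'][0])
for r in eyes.place_of('lamp_hinge',c)[:3]: print(r['conf'],np.round(r['xyz'],3))
E
```

```text
0.5 [ 0.22274646 -0.61061177  0.30383063] [-1.79994401e+02  1.36675893e-03  2.00409961e+01] [67.49260922 26.78875172 -0.66621    91.83154159  0.34324067 61.38736129
 -3.22551302]
[[0.343, -0.888, -0.307, 0.303], [-0.939, -0.324, -0.112, -0.582], [-0.0, 0.326, -0.945, 0.374], [0.0, 0.0, 0.0, 1.0]] [371.64829954   0.         312.84945611]
```

View pics/w1.png

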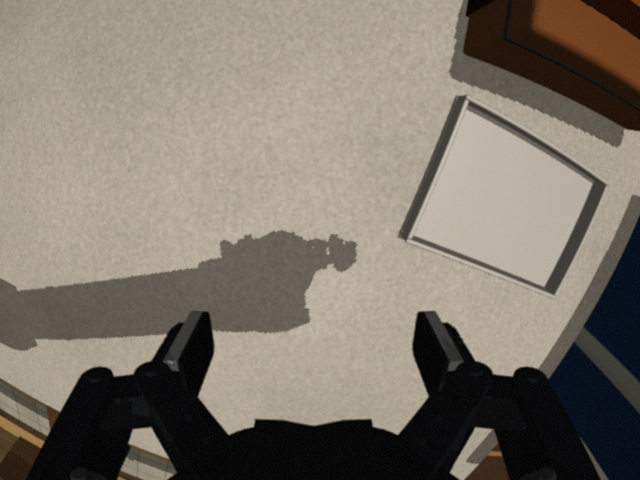

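The arm has not moved; the wrist view shows bare bench and a tray. The rows seem to need all six numbers, so I'll send them in full.

Request:
servo_tool([
  {"x": 0.644,"y": -0.51,"z": 0,"rx": 0,"ry": 0,"rz": 0},
  {"x": 0.644,"y": -0.51,"z": 0,"rx": 0,"ry": 0,"rz": 0},
  {"x": 0.644,"y": -0.51,"z": 0,"rx": 0,"ry": 0,"rz": 0},
  {"x": 0.644,"y": -0.51,"z": 0,"rx": 0,"ry": 0,"rz": 0},
  {"x": 0.644,"y": -0.51,"z": 0,"rx": 0,"ry": 0,"rz": 0},
  {"x": 0.644,"y": -0.51,"z": 0,"rx": 0,"ry": 0,"rz": 0},
  {"x": 0.644,"y": -0.51,"z": 0,"rx": 0,"ry": 0,"rz": 0},
  {"x": 0.644,"y": -0.51,"z": 0,"rx": 0,"ry": 0,"rz": 0},
  {"x": 0.644,"y": -0.51,"z": 0,"rx": 0,"ry": 0,"rz": 0},
  {"x": 0.644,"y": -0.51,"z": 0,"rx": 0,"ry": 0,"rz": 0},
  {"x": 0.644,"y": -0.51,"z": 0,"rx": 0,"ry": 0,"rz": 0},
  {"x": 0.644,"y": -0.51,"z": 0,"rx": 0,"ry": 0,"rz": 0},
])

```text
t: 1.6
eef_pos: [0.4299, -0.2734, 0.3042]
orientation: [180.0, -0.0, 20.0]
ft_force: [0.7, -0.6, 0.1]
width: 0.0852
gripper_force: 0.0
```

Request:
servo_tool([
  {"x": 0.644,"y": -0.51,"z": 0,"rx": 0,"ry": 0,"rz": 0},
  {"x": 0.644,"y": -0.51,"z": 0,"rx": 0,"ry": 0,"rz": 0},
  {"x": 0.644,"y": -0.51,"z": 0,"rx": 0,"ry": 0,"rz": 0},
  {"x": 0.644,"y": -0.51,"z": 0,"rx": 0,"ry": 0,"rz": 0},
  {"x": 0.644,"y": -0.51,"z": 0,"rx": 0,"ry": 0,"rz": 0},
  {"x": 0.644,"y": -0.51,"z": 0,"rx": 0,"ry": 0,"rz": 0},
  {"x": 0.644,"y": -0.51,"z": 0,"rx": 0,"ry": 0,"rz": 0},
  {"x": 0.644,"y": -0.51,"z": 0,"rx": 0,"ry": 0,"rz": 0},
  {"x": 0.644,"y": -0.51,"z": 0,"rx": 0,"ry": 0,"rz": 0},
  {"x": 0.644,"y": -0.51,"z": 0,"rx": 0,"ry": 0,"rz": 0},
  {"x": 0.644,"y": -0.51,"z": 0,"rx": 0,"ry": 0,"rz": 0},
  {"x": 0.644,"y": -0.51,"z": 0,"rx": 0,"ry": 0,"rz": 0},
])

```text
t: 2.6
eef_pos: [0.6365, 0.0625, 0.304]
orientation: [180.0, -0.0, 20.0]
ft_force: [0.4, 0.3, 0.3]
width: 0.0852
gripper_force: 0.0
```

Request:
servo_tool([
  {"x": 0,"y": 0,"z": 0,"rx": 0,"ry": 0,"rz": -1},
  {"x": 0,"y": 0,"z": 0,"rx": 0,"ry": 0,"rz": -1},
  {"x": 0,"y": 0,"z": 0,"rx": 0,"ry": 0,"rz": -1},
  {"x": 0,"y": 0,"z": 0,"rx": 0,"ry": 0,"rz": -1},
  {"x": 0,"y": 0,"z": 0,"rx": 0,"ry": 0,"rz": -1},
  {"x": 0,"y": 0,"z": 0,"rx": 0,"ry": 0,"rz": -1},
  {"x": 0,"y": 0,"z": 0,"rx": 0,"ry": 0,"rz": -1},
  {"x": 0,"y": 0,"z": 0,"rx": 0,"ry": 0,"rz": -1},
  {"x": 0,"y": 0,"z": 0,"rx": 0,"ry": 0,"rz": -1},
  {"x": 0,"y": 0,"z": 0,"rx": 0,"ry": 0,"rz": -1},
  {"x": 0,"y": 0,"z": 0,"rx": 0,"ry": 0,"rz": -1},
  {"x": 0,"y": 0,"z": 0,"rx": 0,"ry": 0,"rz": -1},
  {"x": 0,"y": 0,"z": 0,"rx": 0,"ry": 0,"rz": 0},
  {"x": 0,"y": 0,"z": 0,"rx": 0,"ry": 0,"rz": 0},
])

```text
t: 3.77
eef_pos: [0.6358, 0.0609, 0.3038]
orientation: [-180.0, -0.0, 79.9]
ft_force: [0.2, -0.6, -0.1]
width: 0.0857
gripper_force: 0.0
```

```bash
python3 - <<'E'
from h import *
s=arm.state(); print(s['t'],s['eef_pos'],s['orientation'],s['joints'])
c=eyes.camera('wrist'); save(c,'w2'); K=c['K']; T=c['pose']
# fisheye cloud near the panel top
v,u=np.mgrid[0:480,0:640]; dx=u-K[0,2]; dy=v-K[1,2]; r=np.hypot(dx,dy)+1e-9; th=r/K[0,0]; z=c['range_z']
P=np.stack([dx/r*np.tan(th)*z,dy/r*np.tan(th)*z,z],-1)@T[:3,:3].T+T[:3,3]
b=(z>0)&(P[...,2]>.183)&(P[...,2]<.2)&(np.hypot(P[...,0]-.638,P[...,1]-.06)<.1)
q=P[b]; print(len(q),np.median(q,0).round(4))
rect=cv2.minAreaRect(q[:,:2].astype(np.float32)*1000); print(rect)
E
```

```text
3.7667 [0.63583446 0.06089101 0.30378279] [-1.79992421e+02 -2.98359449e-03  7.98782386e+01] [ 14.25949043  29.72200572 -31.73502329  91.89135016  16.97260606
  63.25483202 -31.92445772]
7224 [0.6405 0.0745 0.1921]
((638.333740234375, 59.181129455566406), (150.47488403320312, 16.440052032470703), 80.03824615478516)
```

View pics/w2.png

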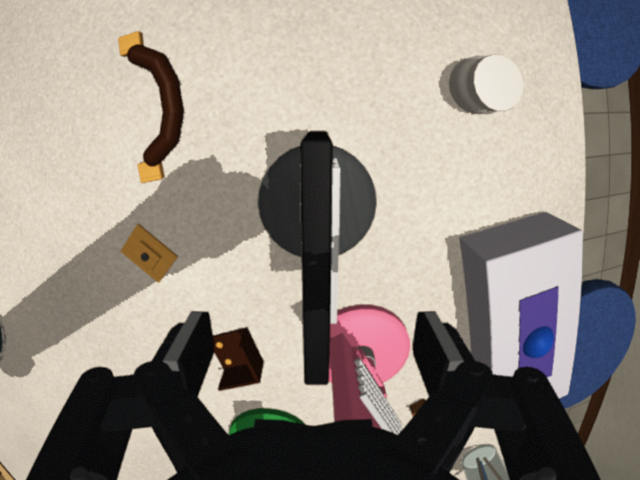

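The black panel's top edge (px 303–331, 135–382) lies between the open fingers. It measures 150×16 mm, centred at (0.638, 0.059), at 80°. I'll descend and pinch.

Request:
servo_tool([
  {"x": -0.03,"y": 0.07,"z": 0.35,"rx": 0,"ry": 0,"rz": 0},
  {"x": 0,"y": 0,"z": 0.35,"rx": 0,"ry": 0,"rz": 0},
  {"x": 0,"y": 0,"z": 0.35,"rx": 0,"ry": 0,"rz": 0},
  {"x": 0,"y": 0,"z": 0.35,"rx": 0,"ry": 0,"rz": 0},
  {"x": 0,"y": 0,"z": 0.35,"rx": 0,"ry": 0,"rz": 0},
  {"x": 0,"y": 0,"z": 0,"rx": 0,"ry": 0,"rz": 0},
  {"x": 0,"y": 0,"z": 0,"rx": 0,"ry": 0,"rz": 0},
])

```text
t: 4.4
eef_pos: [0.6378, 0.0595, 0.2323]
orientation: [-179.8, 0.0, 80.0]
ft_force: [-0.0, -0.3, 0.8]
width: 0.0851
gripper_force: 0.0
```

Request:
servo_tool([
  {"x": 0,"y": 0,"z": 0,"rx": 0,"ry": 0,"rz": 0},
  {"x": 0,"y": 0,"z": 0,"rx": 0,"ry": 0,"rz": 0},
  {"x": 0,"y": 0,"z": 0,"rx": 0,"ry": 0,"rz": 0},
  {"x": 0,"y": 0,"z": 0,"rx": 0,"ry": 0,"rz": 0},
  {"x": 0,"y": 0,"z": 0,"rx": 0,"ry": 0,"rz": 0},
  {"x": 0,"y": 0,"z": 0,"rx": 0,"ry": 0,"rz": 0},
  {"x": 0,"y": 0,"z": 0,"rx": 0,"ry": 0,"rz": 0},
  {"x": 0,"y": 0,"z": 0,"rx": 0,"ry": 0,"rz": 0},
  {"x": 0,"y": 0,"z": 0,"rx": 0,"ry": 0,"rz": 0},
  {"x": 0,"y": 0,"z": 0,"rx": 0,"ry": 0,"rz": 0},
  {"x": 0,"y": 0,"z": 0,"rx": 0,"ry": 0,"rz": 0},
  {"x": 0,"y": 0,"z": 0,"rx": 0,"ry": 0,"rz": 0},
], claw=255, grip_force=50)

```text
t: 5.4
eef_pos: [0.6387, 0.0595, 0.2344]
orientation: [179.9, -0.0, 80.0]
ft_force: [-0.8, -0.8, 5.0]
width: 0.0151
gripper_force: 50.2
```

Request:
servo_tool([
  {"x": 0,"y": 0,"z": 0,"rx": 0,"ry": 0,"rz": 0.5},
  {"x": 0,"y": 0,"z": 0,"rx": 0,"ry": 0,"rz": 0.5},
  {"x": 0,"y": 0,"z": 0,"rx": 0,"ry": 0,"rz": 0.5},
  {"x": 0,"y": 0,"z": 0,"rx": 0,"ry": 0,"rz": 0.5},
  {"x": 0,"y": 0,"z": 0,"rx": 0,"ry": 0,"rz": 0.5},
  {"x": 0,"y": 0,"z": 0,"rx": 0,"ry": 0,"rz": 0.5},
  {"x": 0,"y": 0,"z": 0,"rx": 0,"ry": 0,"rz": 0.5},
  {"x": 0,"y": 0,"z": 0,"rx": 0,"ry": 0,"rz": 0.5},
  {"x": 0,"y": 0,"z": 0,"rx": 0,"ry": 0,"rz": 0.5},
  {"x": 0,"y": 0,"z": 0,"rx": 0,"ry": 0,"rz": 0.5},
  {"x": 0,"y": 0,"z": 0,"rx": 0,"ry": 0,"rz": 0.5},
  {"x": 0,"y": 0,"z": 0,"rx": 0,"ry": 0,"rz": 0.5},
  {"x": 0,"y": 0,"z": 0,"rx": 0,"ry": 0,"rz": 0.5},
  {"x": 0,"y": 0,"z": 0,"rx": 0,"ry": 0,"rz": 0.5},
  {"x": 0,"y": 0,"z": 0,"rx": 0,"ry": 0,"rz": 0},
  {"x": 0,"y": 0,"z": 0,"rx": 0,"ry": 0,"rz": 0},
])

```text
t: 6.73
eef_pos: [0.639, 0.0596, 0.2344]
orientation: [179.9, -0.1, 45.1]
ft_force: [1.5, 0.3, 4.5]
width: 0.0153
gripper_force: 50.2
```

```bash
python3 - <<'E'
from h import *
s=arm.state(); print(s['joints'],s['torque'],s['ft_force'])
for n in ('side',):
    c=eyes.camera(n);P=cloud(c)
    b=(P[...,2]>.1)&(P[...,2]<.15)&(np.hypot(P[...,0]-.638,P[...,1]-.06)<.08)
    q=P[b]; w,v=np.linalg.eigh(np.cov(q[:,:2].T)); print(len(q),np.degrees(np.arctan2(*v[::-1,1])),w)
    print([(r['conf'],np.round(r['xyz'],3)) for r in eyes.place_of('handle_center',c)])
E
```

```text
[  7.63872806  32.34524666 -22.10762255  95.2955141   14.23696255
  55.03823238 -64.45827077] [-0.16505492 -0.54779748 -0.09461259] [1.49218343 0.30977707 4.48089315]
2810 -135.19138196728838 [1.73929940e-06 1.88649793e-03]
[(0.82, array([0.501, 0.196, 0.013]))]
```

Panel now at 44.8°, so it faces 135°. Tilting 35° about the hinge next.

Request:
servo_tool([
  {"x": 0,"y": -0.188,"z": 0.004,"rx": -0.5,"ry": 0,"rz": 0},
  {"x": 0,"y": -0.188,"z": 0.004,"rx": -0.5,"ry": 0,"rz": 0},
  {"x": 0,"y": -0.188,"z": 0.004,"rx": -0.5,"ry": 0,"rz": 0},
  {"x": 0,"y": -0.188,"z": 0.004,"rx": -0.5,"ry": 0,"rz": 0},
  {"x": 0,"y": 0,"z": 0,"rx": 0,"ry": 0,"rz": 0},
])

```text
t: 7.25
eef_pos: [0.617, 0.0814, 0.2314]
orientation: [169.8, 0.0, 45.3]
ft_force: [5.7, -2.4, -0.1]
width: 0.0151
gripper_force: 50.0
```

Request:
servo_tool([
  {"x": 0,"y": -0.188,"z": 0.004,"rx": -0.5,"ry": 0,"rz": 0},
  {"x": 0,"y": -0.188,"z": 0.004,"rx": -0.5,"ry": 0,"rz": 0},
  {"x": 0,"y": -0.188,"z": 0.004,"rx": -0.5,"ry": 0,"rz": 0},
  {"x": 0,"y": -0.188,"z": 0.004,"rx": -0.5,"ry": 0,"rz": 0},
  {"x": 0,"y": -0.188,"z": 0.004,"rx": -0.5,"ry": 0,"rz": 0},
  {"x": 0,"y": -0.188,"z": 0.004,"rx": -0.5,"ry": 0,"rz": 0},
  {"x": 0,"y": -0.188,"z": 0.004,"rx": -0.5,"ry": 0,"rz": 0},
  {"x": 0,"y": -0.188,"z": 0.004,"rx": -0.5,"ry": 0,"rz": 0},
  {"x": 0,"y": -0.188,"z": 0.004,"rx": -0.5,"ry": 0,"rz": 0},
  {"x": 0,"y": -0.188,"z": 0.004,"rx": -0.5,"ry": 0,"rz": 0},
  {"x": 0,"y": 0,"z": 0,"rx": 0,"ry": 0,"rz": 0},
  {"x": 0,"y": 0,"z": 0,"rx": 0,"ry": 0,"rz": 0},
])

```text
t: 8.25
eef_pos: [0.5688, 0.1294, 0.2024]
orientation: [144.9, 0.2, 45.2]
ft_force: [5.2, 0.4, -0.5]
width: 0.0156
gripper_force: 50.0
```

```bash
cat > m.py <<'E'
from h import *
print(arm.state()['joints'].round(1))
for n in ('top','side'):
    c=eyes.camera(n);P=cloud(c); save(c,n+'_m')
    X=P-[.638,.0595,.062]; l=X@[-.7071,.7071,0]; s=X@[.7071,.7071,0]
    b=(abs(s)<.07)&(X[...,2]>.03)&(X[...,2]<.075)&(l>-.02)&(l<.1)&(c['range_z']>0)
    q=P[b]; 
    for _ in range(4):
        m=q.mean(0); N=np.linalg.svd(q-m,full_matrices=False)[2][2]; q=q[abs((q-m)@N)<.004]
    if N[2]>0:N=-N
    print(n,len(q),'face az',np.degrees(np.arctan2(N[1],N[0])),'tilt',np.degrees(np.arcsin(-N[2])))
    print([(r['conf'],np.round(r['xyz'],3)) for r in eyes.place_of('handle_center',c)])
E
python3 m.py
```

```text
[ -26.1   26.6   -4.1  115.5   57.3   43.6 -119.3]
top 1845 face az 134.93488998729205 tilt 38.14764754066385
[(0.58, array([0.501, 0.193, 0.01 ]))]
side 471 face az 135.3807297672573 tilt 35.62748299987696
[(0.87, array([0.504, 0.196, 0.014]))]
```

Request:
servo_tool([
  {"x": 0,"y": 0,"z": 0,"rx": 0,"ry": 0,"rz": 0},
  {"x": 0,"y": 0,"z": 0,"rx": 0,"ry": 0,"rz": 0},
  {"x": 0,"y": 0,"z": 0,"rx": 0,"ry": 0,"rz": 0},
  {"x": 0,"y": 0,"z": 0,"rx": 0,"ry": 0,"rz": 0},
  {"x": 0,"y": 0,"z": 0,"rx": 0,"ry": 0,"rz": 0},
  {"x": 0,"y": 0,"z": 0,"rx": 0,"ry": 0,"rz": 0},
  {"x": 0,"y": 0,"z": 0,"rx": 0,"ry": 0,"rz": 0},
  {"x": 0,"y": 0,"z": 0,"rx": 0,"ry": 0,"rz": 0},
  {"x": 0,"y": 0,"z": 0,"rx": 0,"ry": 0,"rz": 0},
  {"x": 0,"y": 0,"z": 0,"rx": 0,"ry": 0,"rz": 0},
], claw=0)

```text
t: 9.28
eef_pos: [0.5683, 0.1294, 0.2027]
orientation: [145.0, 0.0, 45.0]
ft_force: [0.1, -0.4, 0.2]
width: 0.0853
gripper_force: 0.0
```

Request:
servo_tool([
  {"x": 0,"y": 0,"z": -0.4,"rx": 0,"ry": 0,"rz": 0},
  {"x": 0,"y": 0,"z": -0.4,"rx": 0,"ry": 0,"rz": 0},
  {"x": 0,"y": 0,"z": -0.4,"rx": 0,"ry": 0,"rz": 0},
  {"x": 0,"y": 0,"z": -0.4,"rx": 0,"ry": 0,"rz": 0},
  {"x": 0,"y": 0,"z": -0.4,"rx": 0,"ry": 0,"rz": 0},
  {"x": 0,"y": 0,"z": -0.4,"rx": 0,"ry": 0,"rz": 0},
  {"x": 0,"y": 0,"z": 0,"rx": 0,"ry": 0,"rz": 0},
  {"x": 0,"y": 0,"z": 0,"rx": 0,"ry": 0,"rz": 0},
])

```text
t: 9.95
eef_pos: [0.5296, 0.1686, 0.2819]
orientation: [145.0, -0.1, 45.1]
ft_force: [0.2, -0.4, -0.4]
width: 0.0854
gripper_force: 0.0
```

```bash
python3 m.py
```

```text
[ -28.5   18.4   -8.2  114.7   49.2   52.8 -114. ]
top 1837 face az 135.0001331167452 tilt 37.85279443727114
[(0.77, array([0.501, 0.194, 0.009]))]
side 567 face az 135.36503110829216 tilt 35.58175243805468
[(0.92, array([0.504, 0.194, 0.014]))]
```

View pics/side_m.png

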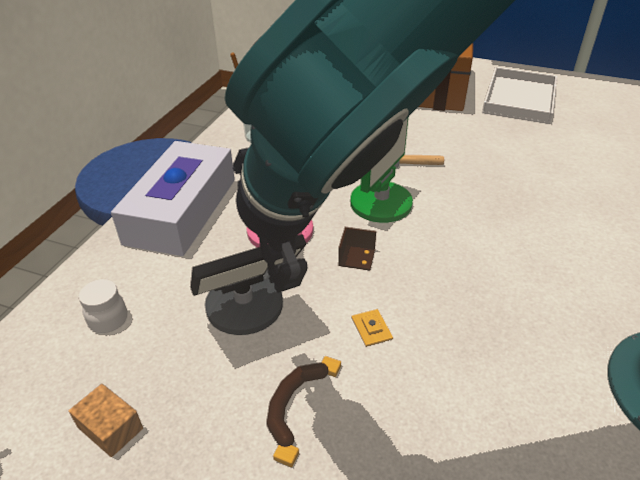

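The side view shows the panel (px 192–270, 250–292) leaning forward over its foot and facing the bow (270–340, 357–463), which has not moved. The gripper has let go and is clear.

```bash
python3 -c "
from cell import arm
print(arm.job_done())"
```

```text
the job is handed in; nothing more can be done
None
```

I handed the job in at about 10 s of the 35 s allowed: the black lamp faces the suitcase handle (135° heading, as aimed), tilted about 36–38° forward, with the handle unmoved and the gripper clear; no verdict came back.

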